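# Wedge the rocking bench-block stand

### The job

The little stand that carries the steel bench block rocks, because one of its rubber feet is worn short. Push the wooden wedge under that foot, thin end first, just far enough that the stand no longer rocks, testing it by touch; do not pick up the wedge or the stand, do not push so far that the stand itself is shoved along, and leave the other things alone. Finish while still pressing firmly down with the fingertips on the corner of the stand above that foot, the stand staying level under the press.

Things in the scene. Friction and masses are not known exactly. Their poses are not given: they have to be found in the camera images.
- block_stand: Square laminated wooden stand, 96 x 96 mm, flat top 40 mm up, on four black rubber feet 10 mm tall, 17 mm across, centred 37 mm from its middle in x and y. Let into the top: a 64 x 64 mm steel block, 60 mm high over the worktop, middle 10 mm off centre to -x and +y; a 26 mm wooden strip stays free along the +x and -y edges. 1.2 to 1.7 kg. Origin: middle of the footprint, at the worktop; z up.
- foot_top (a point): Centre of the top of the worn foot (the stand's +x, -y foot), at the stand's underside, 10 mm up; axes as the stand's. This foot is 3.2 to 6.0 mm shorter than the others, how much is unknown. Left alone the stand stands level on the other three; 2 to 4 N pressed down on this corner tips it until the worn foot touches down, and it comes back when let go.
- corner_top (a point): The place to press: on the stand's wooden top above the worn foot, 41 mm from the stand's middle in its +x and in its -y, 40 mm above the worktop when the stand is level (some 3 to 6 mm lower when it tips). Axes as the stand's.
- wedge: Plain hardwood wedge, 56 x 24 mm, 25 g, lying on its sole. It tapers evenly from 9 mm thick at its square thick end (own -x) to 1.5 mm at its thin end (own +x). Origin: middle of the sole; z up. At the start the thin end points at the worn foot along the stand's +y, 4 to 14 mm short of it.
- wedge_thick_end (a point): Middle of the wedge's flat thick end face, 4.5 mm above the worktop, the face to push; axes as the wedge's. The wedge slides with under 1 N until its slope meets the worn foot; then the push needed rises quickly, and from some 6 to 10 N on the whole stand is shoved along.
- doming_block: Brass doming cube, 42 mm, behind the stand; leave alone. Origin under its middle.
- weight: Small nickel weight with a neck, 19 mm across, 20 mm tall, behind the stand; leave alone. Origin under its middle.
- loupe: Black eye loupe, 39 mm across, 30 mm tall, on the grey mat; leave alone. Origin under its middle.

How it is judged (in metres and radians):
On the way:
1. the thin end of the wedge has been pushed under the worn foot (x of foot_top in the frame of wedge below 0.0275 m and y of foot_top in the frame of wedge between -0.012 and 0.012 m), for 0.2 s.
At the end, for the whole second after the job is handed in: Fingertips press the stand down with over 3 N; it stays level within 0.010 rad, at rest, within 6 mm of its place; the wedge lies under the worn foot (its middle line within 12 mm of the foot's centre) and carries over 1.5 N (all of step 1 and contact force between the fingers and block_stand above 3 N and contact force between wedge and block_stand above 1.5 N and angle between block_stand's own z axis and vertical below 0.01 rad and x of foot_top in the frame of wedge above -0.02 m and linear speed of each of block_stand, wedge below 0.01 m/s and distance of block_stand from where it was at the start of the episode below 0.006 m); the arm keeps its last pose, push and grip.
It fails at once if the wedge is picked up (height (world z) of wedge above 0.012 m).
It fails at once if the stand is picked up or thrown over (height (world z) of block_stand above 0.012 m or angle between block_stand's own z axis and vertical above 0.25 rad).
It fails at once if the stand is shoved out of its place (8 mm) (distance of block_stand from where it was at the start of the episode above 0.008 m).
It fails at once if another thing on the bench is disturbed (moved 20 mm) (distance of any of doming_block, weight, loupe from where it was at the start of the episode above 0.02 m).
It also fails if it takes over 48 s, if anything falls off the work surface, if the arm or the gripper's body presses on something with over 40 N, if the wrist force passes 120 N, or if a joint passes its speed limit or range.

### The arm

A 7-joint arm with a two-finger parallel gripper is mounted at the origin on a cart in front of the work surface, level with it; the furniture and walls round the work are solid. World frame = base frame: x ahead of the robot, y to its left, z up, the work surface at z = 0. Lengths are in mm, angles in rad, forces in N, time in s.
With the tool pointing down it reaches from about 375 to 925 mm from the base axis. Payload 3.1 kg.
Tool frame: the origin (TCP) lies between the finger pads; the fingertips stand arm.tip_reach ahead of it and the grasp point (between the pads) lies 11 mm behind it (arm.tip_reach is the distance from the TCP to the fingertips, in mm); z points along the fingers, y is the line along which they close (so a half turn about z gives the same grasp; the last joint's range is limited). The gripper opens to 85 mm and grips with 20 to 120 N. Pads are 22 mm wide; open, the fingers measure 114 mm over their backs; the gripper's body (76 mm by 85 mm) begins 54 mm behind the grasp point. The pads swing forward as they close: fully open they stand 13 mm farther back than shut.
Start: joints at [-1.383, 0.383, 0.044, 1.598, -0.018, 1.161, -0.05], TCP at [183.229, 623.643, 239.269] pointing down, gripper open.
Joint ranges: [-2.61, 2.61], [-0.41, 2.15], [-1.48, 1.57], [0, 2.5], [-1.57, 4.71], [0.05, 1.97], [-2.85, 2.85]. Speed limits (rad/s): [2.79, 2.79, 3.14, 3.14, 3.14, 3.14, 3.14].

### API

Orientations are given as a unit quaternion [w, x, y, z].
In Python, from station import arm gives the robot as it stands.
- The arm moves only by the tool send_rows, never from a script. Its argument "series" is a list of rows, each a list of 3 entries, a list of its own where there are three numbers: the opening, from 0 (shut) to 1 (fully open), then the shift along the tool's x, y, z in m, then the turn, a rotation vector about the tool's x, y, z in rad. A call has 1 to 5 rows; each row is the pose to reach, as a shift and turn from the pose commanded when the call began, along the tool's axes at that moment; what a row does not reach only later rows make up. A row lasts 1/12 s, in which the tool goes at most 41.7 mm and 7.16 degrees, less where a joint would pass 70% of its speed; a pose out of reach is approached as far as the arm can. A call with a gripper value outside its range is refused whole. The fingers move at their own pace and stop on an object; "grip_force" is the grip in N (left out, the last holds). Time passes only in rows, so rows that repeat a pose let the fingers close. It gives the time, the measured TCP pose, the force, the opening and the grip force at its end, in the units of the state.
- arm.observe(): the state, without advancing time (a new reading comes with each control period).
- arm.grab_frame(name): name is "scene" or "top"; returns (picture, depth): 420x560x3 uint8, red, green, blue; 420x560 float32, mm along the optical axis (not along the pixel's ray), 0 where there is no reading.
- arm.calibration(name): a dict with "fov_y" (degrees; the focal length in pixels is half the picture's height over the tangent of half this angle, whatever the lens; pixels are square), "cx", "cy" (the principal point, pixels), "k1" (the pictures are not rectified: a ray, as slopes to the right and down, at radius r is drawn at 1 + k1 r^2 times it, then the intrinsics apply), "R" (3x3) and "t" (3): a world point X has camera coordinates R X + t. Camera axes: x right, y down, z forward; pixel columns grow to the right and rows downward; lengths in mm; the calibration is good to about 2 mm. A picture is of the moment at which its call begins. calibration takes no time and is no camera call.
- arm.close_job(): hands the job in; it is judged then, once.
The state is a dict: "clock": time; "joint_pos": joint angles; "joint_vel": joint speeds; "joint_torque": joint torques, N m; "tool_pos": TCP position; "eef_rot": TCP orientation; "contact_force": force on the tool from outside, world axes, zero at the start; "torque": the same for the moment, N m; "width": finger opening in mm; "grip_force": force on a finger pad.
Only numpy, scipy, OpenCV 4.12 (cv2) and the standard library are available. Lean on these libraries where they do the work, as an engineer would, in place of code of your own. Each camera call takes 0.05 s, during which the arm holds its last target. There are 200 camera calls.

## Working session

There is one attempt and no reset: what is moved stays moved. The work goes in short steps, Python scripts to look and compute and a tool call to move; the robot and the scene stay as the last step left them, time stands still between calls to the robot, and variables do not carry over. Pictures are saved under pics/ and viewed, at most 10 in all, crops included, and the job is handed in when it is done.

Besides the shell and the picture viewer there is one more tool, called after ">>>" by a JSON object that holds its "op" and its "data", one argument or row to a line. send_rows: Moves the arm, as the interface text tells. Its arguments: {"type":"object","properties":{"series":{"type":"array","items":{"type":"array"}},"grip_force":{"type":"number"}},"required":["series"]}

```bash
mkdir -p pics; ls; python3 - <<'E'
from station import arm
import cv2,numpy as np
s=arm.observe();print({k:np.round(v,3) for k,v in s.items()},arm.tip_reach)
for n in("scene","top"):
    p,d=arm.grab_frame(n);np.savez(f"{n}0.npz",p=p,d=d);cv2.imwrite(f"pics/{n}0.png",p[...,::-1]);print(n,arm.calibration(n))
E
```

```text
pics
{'clock': np.float64(0.0), 'joint_pos': array([-1.383,  0.384,  0.044,  1.6  , -0.018,  1.161, -0.05 ]), 'joint_vel': array([-0.002, -0.   , -0.001, -0.002,  0.   ,  0.002,  0.001]), 'joint_torque': array([-0.0000e+00, -4.3346e+01,  1.0240e+00, -2.4952e+01,  1.1000e-02,
        1.2000e-02, -0.0000e+00]), 'tool_pos': array([182.96 , 622.729, 237.858]), 'eef_rot': array([-0.   ,  0.142,  0.99 , -0.001]), 'contact_force': array([ 0.246,  0.482, -0.26 ]), 'torque': array([-0.043, -0.056, -0.028]), 'grip_force': np.float64(0.0), 'width': np.float64(85.265)} 8.0
scene {'fov_y': 51.638348058315415, 'cx': 286.4122447152558, 'cy': 208.99831192082843, 'k1': 0.017979157535813913, 'R': array([[ 0.92509172, -0.37954044,  0.01242419],
       [-0.19898268, -0.51234723, -0.83540781],
       [ 0.32343655,  0.77035665, -0.54949015]]), 't': array([-405.52036635,  252.8695029 ,  599.59661294])}
top {'fov_y': 53.19953971526793, 'cx': 267.96923742953425, 'cy': 208.09040112058588, 'k1': -0.09437301003640891, 'R': array([[ 0.02247444, -0.99969306,  0.01042519],
       [-0.98644016, -0.02386982, -0.16237625],
       [ 0.16257525, -0.00663451, -0.98667384]]), 't': array([152.2052948 , 532.73289802, 841.87888184])}
```

View pics/scene0.png

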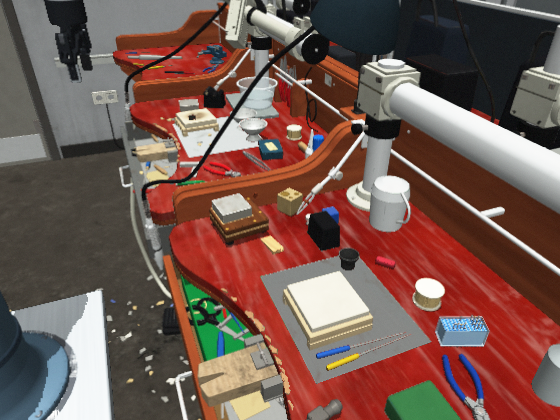

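View pics/top0.png

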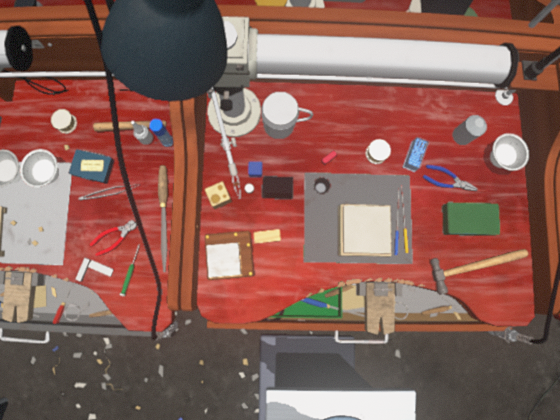

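```bash
python3 - <<'E'
import cv2,numpy as np
a=np.load("top0.npz")["p"][215:295,190:300,::-1];b=np.load("scene0.npz")["p"][185:260,195:305,::-1]
cv2.imwrite("pics/c1.png",cv2.resize(a,None,fx=7,fy=7,interpolation=cv2.INTER_CUBIC))
cv2.imwrite("pics/c2.png",cv2.resize(b,None,fx=7,fy=7,interpolation=cv2.INTER_CUBIC))
E
```

```text
(no output)
```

View pics/c1.png

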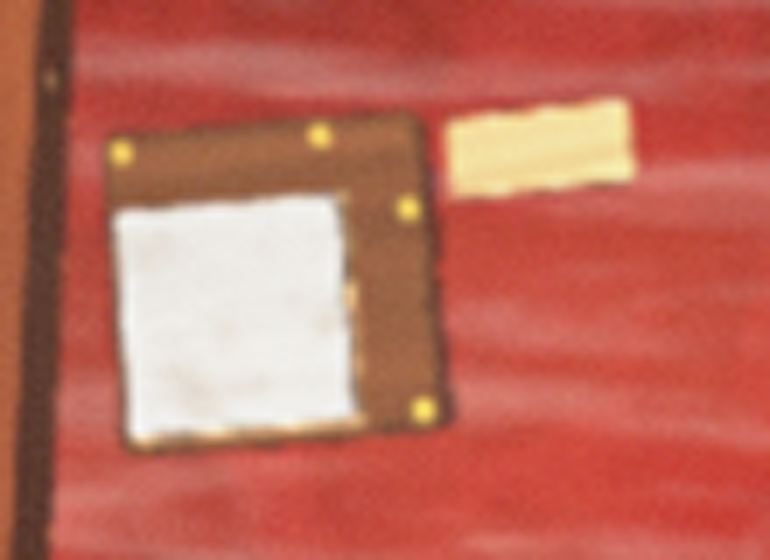

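View pics/c2.png

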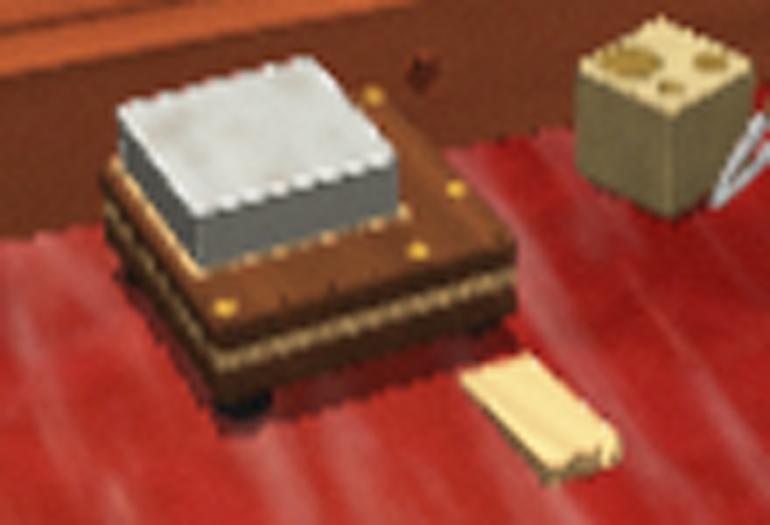

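```bash
cat > h.py <<'E'
import numpy as np
from station import arm
def world(n,u,v,z):
    c=arm.calibration(n);f=210/np.tan(np.radians(c["fov_y"]/2))
    d=np.array([(u-c["cx"])/f,(v-c["cy"])/f]);s=d.copy()
    for _ in range(20): s=d/(1+c["k1"]*(s@s))
    R=np.array(c["R"]);t=np.array(c["t"]);o=-R.T@t;r=R.T@np.array([*s,1]);return o+r*(z-o[2])/r[2]
def crop(n,x,y,z,o,k=7): return world(n,(x+.5)/k-.5+o[0],(y+.5)/k-.5+o[1],z)
E
python3 - <<'E'
from h import *
np.set_printoptions(precision=1,suppress=True)
T=lambda x,y,z:crop("top",x,y,z,(190,215))
S=lambda x,y,z:crop("scene",x,y,z,(195,185))
print("stand top",*[T(x,y,40) for x,y in((107,138),(420,115),(450,425),(130,445))])
print(np.mean([T(x,y,40) for x,y in((107,138),(420,115),(450,425),(130,445))],0))
print("block",*[T(x,y,60) for x,y in((115,210),(342,193),(355,420),(130,440))])
print("wedge",*[T(*q) for q in((447,122,1.5),(628,98,9),(635,180,9),(455,195,1.5))])
print("S wedge",*[S(*q) for q in((462,380,1.5),(530,353,1.5),(620,435,9),(548,475,9))])
print("S stand",S(215,335,40),S(515,238,40))
print("S block",*[S(*q) for q in((118,105,60),(200,213,60),(397,158,60),(308,57,60))])
for n in("top","scene"):
  d=np.load(n+"0.npz")["d"]; c=arm.calibration(n)
  u,v=(227,260) if n=="top" else (232,206)
  w=world(n,u,v,60);print(n,d[v,u],(np.array(c["R"])@w+c["t"])[2])
E
```

```text
stand top [470.6 295.6  40. ] [479.9 202.1  40. ] [388.1 190.6  40. ] [379.9 284.8  40. ]
[429.6 243.3  40. ]
block [447.7 289.5  60. ] [454.3 223.4  60. ] [388.8 217.5  60. ] [381.4 282.3  60. ]
wedge [482.  194.9   1.5] [490.1 138.7   9. ] [464.6 136.1   9. ] [459.3 191.8   1.5]
S wedge [459.6 192.4   1.5] [482.9 197.5   1.5] [489.6 142.4   9. ] [464.3 133.1   9. ]
S stand [386.3 189.   40. ] [480.8 203.3  40. ]
S block [384.5 285.   60. ] [392.  220.2  60. ] [453.1 227.2  60. ] [445.6 291.1  60. ]
top 848.31146 848.9195420306486
scene 886.3998 890.8482385655865
```

>>> {"op": "send_rows", "data": {
  "series": [
    [0, [-0.028, -0.027, 0], [0, 0, 0]],
    [0, [-0.056, -0.054, 0], [0, 0, 0]],
    [0, [-0.084, -0.081, 0], [0, 0, 0]],
    [0, [-0.112, -0.108, 0], [0, 0, 0]],
    [0, [-0.14, -0.135, 0], [0, 0, 0]]
  ],
  "grip_force": 40
}}

```text
clock: 0.52
tool_pos: [280.0, 452.5, 238.6]
eef_rot: [-0.0, 0.142, 0.99, -0.001]
contact_force: [0.1, -0.8, 0.6]
width: 25.6
grip_force: 0.0
```

>>> {"op": "send_rows", "data": {
  "series": [
    [0, [-0.028, -0.027, 0], [0, 0, 0]],
    [0, [-0.056, -0.054, 0], [0, 0, 0]],
    [0, [-0.084, -0.081, 0], [0, 0, 0]],
    [0, [-0.112, -0.108, 0], [0, 0, 0]],
    [0, [-0.14, -0.135, 0], [0, 0, 0]]
  ]
}}

```text
clock: 0.93
tool_pos: [376.0, 283.6, 238.9]
eef_rot: [-0.0, 0.142, 0.99, -0.0]
contact_force: [0.7, 0.2, 1.2]
width: -0.2
grip_force: 0.0
```

>>> {"op": "send_rows", "data": {
  "series": [
    [0, [-0.03, -0.029, 0], [0, 0, -0.08]],
    [0, [-0.06, -0.058, 0], [0, 0, -0.16]],
    [0, [-0.09, -0.087, 0], [0, 0, -0.24]],
    [0, [-0.12, -0.116, 0], [0, 0, -0.32]],
    [0, [-0.15, -0.145, 0], [0, 0, -0.394]]
  ]
}}

```text
clock: 1.35
tool_pos: [478.8, 102.5, 239.1]
eef_rot: [-0.0, -0.056, 0.998, 0.0]
contact_force: [0.2, 1.4, 1.0]
width: 0.2
grip_force: 0.0
```

```bash
cat >> h.py <<'E'
from scipy.spatial.transform import Rotation as Ro
def st():
    s=arm.observe();q=s["eef_rot"];R=Ro.from_quat([q[1],q[2],q[3],q[0]]).as_matrix()
    np.set_printoptions(precision=3,suppress=True)
    print("t",s["clock"],"p",s["tool_pos"],"F",s["contact_force"],"w",s["width"],"tip",arm.tip_reach);print(R);return s,R
E
python3 - <<'E'
from h import *
s,R=st();print(R.T@(np.array([481,102,60])-s["tool_pos"]))
E
```

```text
t 1.35 p [478.826 102.48  239.107] F [0.198 1.357 1.014] w 0.16077400923160198 tip 8.0
[[-0.994 -0.112 -0.   ]
 [-0.112  0.994  0.   ]
 [ 0.     0.    -1.   ]]
[ -2.156  -0.79  179.106]
```

>>> {"op": "send_rows", "data": {
  "series": [
    [0, [-0.001, 0, 0.04], [0, 0, 0]],
    [0, [-0.002, 0, 0.08], [0, 0, 0]],
    [0, [-0.002, 0, 0.12], [0, 0, 0]],
    [0, [-0.002, 0, 0.16], [0, 0, 0]],
    [0, [-0.002, 0, 0.2], [0, 0, 0]]
  ]
}}

```text
clock: 1.77
tool_pos: [480.4, 104.5, 37.5]
eef_rot: [0.0, -0.054, 0.999, 0.0]
contact_force: [0.1, 0.2, 0.5]
width: 0.1
grip_force: 0.0
```

>>> {"op": "send_rows", "data": {
  "series": [
    [0, [0, 0, 0.012], [0, 0, 0]],
    [0, [0, 0, 0.022], [0, 0, 0]],
    [0, [0, 0, 0.0275], [0, 0, 0]],
    [0, [0, 0, 0.0275], [0, 0, 0]],
    [0, [0, 0, 0.0275], [0, 0, 0]]
  ]
}}

```text
clock: 2.18
tool_pos: [482.5, 105.2, 13.4]
eef_rot: [0.002, -0.054, 0.999, 0.001]
contact_force: [-0.3, -0.1, -0.3]
width: 0.4
grip_force: 0.0
```

```bash
python3 - <<'E'
from h import *
import cv2
st()
P=[]
for n,(x,y),(w,h) in(("top",(190,215),(110,80)),("scene",(215,190),(110,80))):
    p,d=arm.grab_frame(n);P.append(cv2.resize(p[y:y+h,x:x+w,::-1],None,fx=5,fy=5,interpolation=cv2.INTER_CUBIC))
cv2.imwrite("pics/d1.png",P[0]);cv2.imwrite("pics/d2.png",P[1])
cv2.imwrite("pics/d12.png",cv2.resize(np.vstack(P),None,fx=.75,fy=.75))
E
```

```text
t 2.1833 p [482.45  105.235  13.418] F [-0.32  -0.144 -0.334] w 0.3554908947569179 tip 8.0
[[-0.994 -0.108  0.003]
 [-0.108  0.994  0.001]
 [-0.003  0.001 -1.   ]]
```

View pics/d12.png

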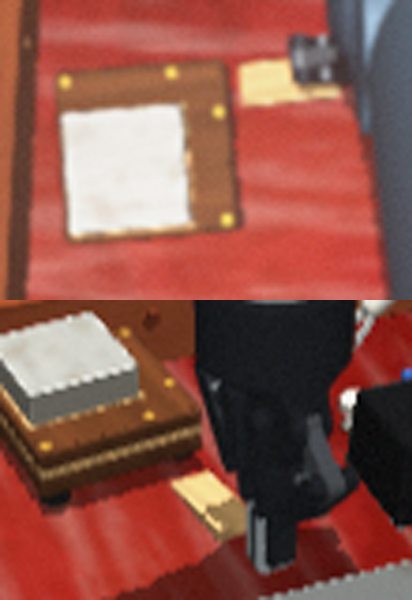

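>>> {"op": "send_rows", "data": {
  "series": [
    [0, [0, 0.003, 0.002], [0, 0, 0]],
    [0, [0, 0.006, 0.0025], [0, 0, 0]],
    [0, [0, 0.009, 0.0025], [0, 0, 0]],
    [0, [0, 0.012, 0.0025], [0, 0, 0]],
    [0, [0, 0.014, 0.0025], [0, 0, 0]]
  ]
}}

```text
clock: 2.7
tool_pos: [479.1, 119.5, 9.4]
eef_rot: [0.0, -0.055, 0.999, 0.0]
contact_force: [0.1, 0.7, 0.2]
width: 0.1
grip_force: 0.0
```

>>> {"op": "send_rows", "data": {
  "series": [
    [0, [0, 0.002, 0], [0, 0, 0]],
    [0, [0, 0.004, 0], [0, 0, 0]],
    [0, [0, 0.006, 0], [0, 0, 0]],
    [0, [0, 0.008, 0], [0, 0, 0]],
    [0, [0, 0.01, 0], [0, 0, 0]]
  ]
}}

```text
clock: 3.12
tool_pos: [478.0, 128.7, 9.2]
eef_rot: [-0.0, -0.054, 0.999, -0.0]
contact_force: [0.5, -0.1, 0.1]
width: -0.1
grip_force: 0.1
```

>>> {"op": "send_rows", "data": {
  "series": [
    [0, [0, 0.002, 0], [0, 0, 0]],
    [0, [0, 0.004, 0], [0, 0, 0]],
    [0, [0, 0.006, 0], [0, 0, 0]],
    [0, [0, 0.008, 0], [0, 0, 0]],
    [0, [0, 0.008, 0], [0, 0, 0]]
  ]
}}

```text
clock: 3.53
tool_pos: [477.1, 137.2, 9.3]
eef_rot: [-0.0, -0.054, 0.999, 0.0]
contact_force: [0.0, -0.5, -0.2]
width: -0.0
grip_force: 0.0
```

>>> {"op": "send_rows", "data": {
  "series": [
    [0, [0, 0.001, 0], [0, 0, 0]],
    [0, [0, 0.002, 0], [0, 0, 0]],
    [0, [0, 0.003, 0], [0, 0, 0]],
    [0, [0, 0.004, 0], [0, 0, 0]],
    [0, [0, 0.005, 0], [0, 0, 0]]
  ]
}}

```text
clock: 3.95
tool_pos: [476.6, 141.6, 9.3]
eef_rot: [-0.0, -0.054, 0.999, -0.0]
contact_force: [0.7, 0.1, 0.5]
width: -0.1
grip_force: 0.1
```

```bash
python3 - <<'E'
from h import *
import cv2
st()
p,d=arm.grab_frame("scene");cv2.imwrite("pics/e.png",cv2.resize(p[180:260,195:305,::-1],None,fx=6,fy=6,interpolation=cv2.INTER_CUBIC))
s=[arm.observe()["contact_force"]]
E
```

```text
t 3.95 p [476.645 141.562   9.266] F [0.693 0.088 0.471] w -0.06303271581125088 tip 8.0
[[-0.994 -0.108 -0.   ]
 [-0.108  0.994 -0.   ]
 [ 0.    -0.    -1.   ]]
```

View pics/e.png

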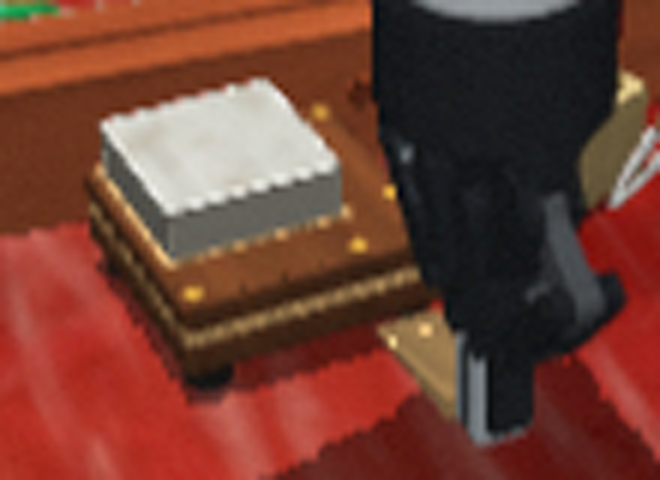

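```bash
python3 - <<'E'
from h import *
print(crop("scene",378,332,1.5,(195,180),6),crop("scene",463,412,2,(195,180),6))
E
```

```text
[458.33868023 207.42356121   1.5       ] [469.91595284 154.35546578   2.        ]
```

>>> {"op": "send_rows", "data": {
  "series": [
    [0, [0, 0.001, 0], [0, 0, 0]],
    [0, [0, 0.002, 0], [0, 0, 0]],
    [0, [0, 0.003, 0], [0, 0, 0]],
    [0, [0, 0.004, 0], [0, 0, 0]],
    [0, [0, 0.005, 0], [0, 0, 0]]
  ]
}}

```text
clock: 4.42
tool_pos: [476.1, 146.6, 9.2]
eef_rot: [-0.0, -0.054, 0.999, -0.0]
contact_force: [0.2, -0.5, 0.2]
width: 0.1
grip_force: 0.1
```

>>> {"op": "send_rows", "data": {
  "series": [
    [0, [0, 0.001, 0], [0, 0, 0]],
    [0, [0, 0.002, 0], [0, 0, 0]],
    [0, [0, 0.003, 0], [0, 0, 0]],
    [0, [0, 0.003, 0], [0, 0, 0]]
  ]
}}

```text
clock: 4.75
tool_pos: [475.8, 149.9, 9.3]
eef_rot: [0.0, -0.054, 0.999, 0.0]
contact_force: [-0.3, -0.1, 0.5]
width: 0.2
grip_force: 0.0
```

>>> {"op": "send_rows", "data": {
  "series": [
    [0, [0, 0.001, 0], [0, 0, 0]],
    [0, [0, 0.002, 0], [0, 0, 0]],
    [0, [0, 0.002, 0], [0, 0, 0]]
  ]
}}

```text
clock: 5.0
tool_pos: [475.5, 151.7, 9.3]
eef_rot: [-0.0, -0.054, 0.999, 0.0]
contact_force: [0.6, 1.1, 0.9]
width: 0.3
grip_force: 0.0
```

>>> {"op": "send_rows", "data": {
  "series": [
    [0, [0, 0.001, 0], [0, 0, 0]],
    [0, [0, 0.002, 0], [0, 0, 0]],
    [0, [0, 0.002, 0], [0, 0, 0]]
  ]
}}

```text
clock: 5.25
tool_pos: [475.3, 153.7, 9.2]
eef_rot: [-0.0, -0.054, 0.999, 0.0]
contact_force: [0.8, -0.4, 0.9]
width: -0.3
grip_force: 0.0
```

>>> {"op": "send_rows", "data": {
  "series": [
    [0, [0, 0.001, 0], [0, 0, 0]],
    [0, [0, 0.0015, 0], [0, 0, 0]],
    [0, [0, 0.0015, 0], [0, 0, 0]]
  ]
}}

```text
clock: 5.5
tool_pos: [475.2, 155.1, 9.3]
eef_rot: [-0.0, -0.054, 0.999, 0.0]
contact_force: [-0.0, 0.6, -0.1]
width: 0.3
grip_force: 0.0
```

>>> {"op": "send_rows", "data": {
  "series": [
    [0, [0, 0.001, 0], [0, 0, 0]],
    [0, [0, 0.0015, 0], [0, 0, 0]],
    [0, [0, 0.0015, 0], [0, 0, 0]]
  ]
}}

```text
clock: 5.75
tool_pos: [475.0, 156.6, 9.3]
eef_rot: [-0.0, -0.054, 0.999, 0.0]
contact_force: [-0.2, 0.1, -0.5]
width: 0.1
grip_force: 0.0
```

>>> {"op": "send_rows", "data": {
  "series": [
    [0, [0, 0.001, 0], [0, 0, 0]],
    [0, [0, 0.0015, 0], [0, 0, 0]],
    [0, [0, 0.0015, 0], [0, 0, 0]]
  ]
}}

```text
clock: 6.0
tool_pos: [474.9, 158.1, 9.3]
eef_rot: [0.0, -0.054, 0.999, 0.0]
contact_force: [0.6, -0.1, -0.5]
width: 0.1
grip_force: 0.0
```

>>> {"op": "send_rows", "data": {
  "series": [
    [0, [0, 0.001, 0], [0, 0, 0]],
    [0, [0, 0.0015, 0], [0, 0, 0]],
    [0, [0, 0.0015, 0], [0, 0, 0]]
  ]
}}

```text
clock: 6.25
tool_pos: [474.7, 159.6, 9.3]
eef_rot: [-0.0, -0.054, 0.999, 0.0]
contact_force: [0.3, 0.0, 0.3]
width: 0.0
grip_force: 0.0
```

>>> {"op": "send_rows", "data": {
  "series": [
    [0, [0, 0.001, 0], [0, 0, 0]],
    [0, [0, 0.0015, 0], [0, 0, 0]],
    [0, [0, 0.0015, 0], [0, 0, 0]]
  ]
}}

```text
clock: 6.5
tool_pos: [474.5, 161.1, 9.3]
eef_rot: [-0.0, -0.054, 0.999, 0.0]
contact_force: [0.9, -1.3, -0.2]
width: -0.2
grip_force: 0.0
```

>>> {"op": "send_rows", "data": {
  "series": [
    [0, [0, 0.001, 0], [0, 0, 0]],
    [0, [0, 0.0015, 0], [0, 0, 0]],
    [0, [0, 0.0015, 0], [0, 0, 0]]
  ]
}}

```text
clock: 6.75
tool_pos: [474.4, 162.6, 9.3]
eef_rot: [-0.0, -0.054, 0.999, 0.0]
contact_force: [-0.1, 0.1, -0.3]
width: -0.0
grip_force: 0.0
```

>>> {"op": "send_rows", "data": {
  "series": [
    [0, [0, 0.001, 0], [0, 0, 0]],
    [0, [0, 0.001, 0], [0, 0, 0]]
  ]
}}

```text
clock: 6.92
tool_pos: [474.3, 163.6, 9.3]
eef_rot: [-0.0, -0.054, 0.999, 0.0]
contact_force: [-0.8, 0.2, 0.9]
width: 0.1
grip_force: 0.0
```

>>> {"op": "send_rows", "data": {
  "series": [
    [0, [0, 0.001, 0], [0, 0, 0]],
    [0, [0, 0.001, 0], [0, 0, 0]]
  ]
}}

```text
clock: 7.08
tool_pos: [474.1, 164.6, 9.3]
eef_rot: [-0.0, -0.054, 0.999, 0.0]
contact_force: [0.0, -0.7, -0.6]
width: 0.0
grip_force: 0.0
```

```bash
python3 - <<'E'
from h import *
import cv2
p,d=arm.grab_frame("top");cv2.imwrite("pics/f.png",cv2.resize(p[215:295,190:300,::-1],None,fx=7,fy=7,interpolation=cv2.INTER_CUBIC))
g=lambda a:np.float32(cv2.cvtColor(a,cv2.COLOR_RGB2GRAY))
w=(slice(230,284),slice(202,246))
a=g(np.load("top0.npz")["p"][w]);print(cv2.phaseCorrelate(a,g(p[w]),cv2.createHanningWindow(a.shape[::-1],cv2.CV_32F)))
E
```

```text
((0.5064547153021763, -0.12494929641259134), 0.9170128630021963)
```

>>> {"op": "send_rows", "data": {
  "series": [
    [0, [0, 0.001, 0], [0, 0, 0]],
    [0, [0, 0.001, 0], [0, 0, 0]]
  ]
}}

```text
clock: 7.3
tool_pos: [474.0, 165.6, 9.3]
eef_rot: [-0.0, -0.054, 0.999, 0.0]
contact_force: [0.5, -0.3, 0.3]
width: 0.3
grip_force: 0.0
```

>>> {"op": "send_rows", "data": {
  "series": [
    [0, [0, 0.001, 0], [0, 0, 0]],
    [0, [0, 0.001, 0], [0, 0, 0]]
  ]
}}

```text
clock: 7.47
tool_pos: [473.9, 166.3, 9.2]
eef_rot: [-0.0, -0.054, 0.999, -0.0]
contact_force: [0.5, -0.5, -0.3]
width: 0.1
grip_force: 0.1
```

>>> {"op": "send_rows", "data": {
  "series": [
    [0, [0, 0.001, 0], [0, 0, 0]],
    [0, [0, 0.001, 0], [0, 0, 0]]
  ]
}}

```text
clock: 7.63
tool_pos: [473.9, 166.9, 9.2]
eef_rot: [-0.0, -0.054, 0.999, -0.0]
contact_force: [-0.0, -1.8, 0.0]
width: -0.2
grip_force: 0.6
```

View pics/f.png

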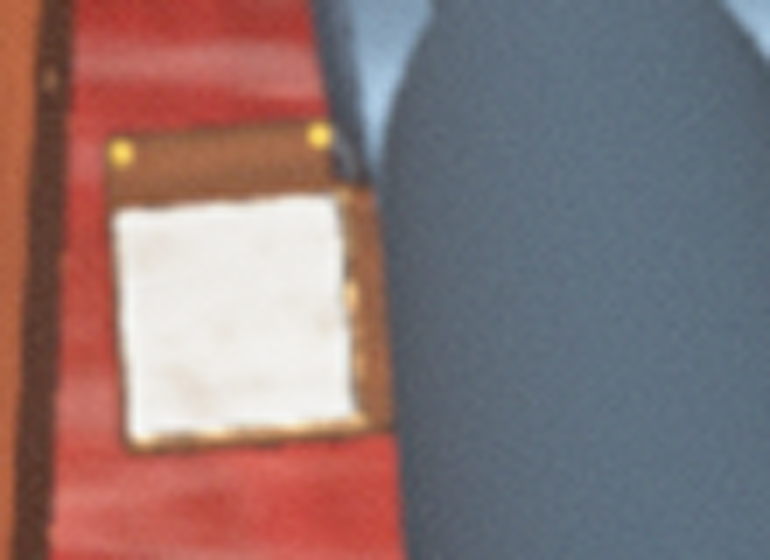

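>>> {"op": "send_rows", "data": {
  "series": [
    [0, [0, 0.0005, 0], [0, 0, 0]],
    [0, [0, 0.001, 0], [0, 0, 0]],
    [0, [0, 0.001, 0], [0, 0, 0]]
  ]
}}

```text
clock: 7.88
tool_pos: [473.8, 167.4, 9.2]
eef_rot: [-0.0, -0.054, 0.999, -0.001]
contact_force: [0.2, -3.3, 1.5]
width: -0.5
grip_force: 1.6
```

>>> {"op": "send_rows", "data": {
  "series": [
    [0, [0, 0, 0], [0, 0, 0]]
  ]
}}

```text
clock: 7.97
tool_pos: [473.8, 167.4, 9.2]
eef_rot: [-0.0, -0.054, 0.999, -0.0]
contact_force: [-0.9, -3.6, -0.1]
width: -0.2
grip_force: 1.7
```

>>> {"op": "send_rows", "data": {
  "series": [
    [0, [0, 0, 0], [0, 0, 0]]
  ]
}}

```text
clock: 8.05
tool_pos: [473.8, 167.5, 9.2]
eef_rot: [-0.0, -0.054, 0.999, -0.0]
contact_force: [1.2, -4.6, 0.8]
width: -0.3
grip_force: 1.9
```

>>> {"op": "send_rows", "data": {
  "series": [
    [0, [0, -0.008, 0], [0, 0, 0]],
    [0, [0, -0.016, 0], [0, 0, 0]],
    [0, [0, -0.02, -0.02], [0, 0, 0]],
    [0, [0, -0.02, -0.045], [0, 0, 0]],
    [0, [0, -0.02, -0.065], [0, 0, 0]]
  ]
}}

```text
clock: 8.47
tool_pos: [475.9, 148.0, 75.1]
eef_rot: [-0.0, -0.054, 0.999, 0.0]
contact_force: [0.7, 0.3, -0.6]
width: 0.4
grip_force: 0.0
```

>>> {"op": "send_rows", "data": {
  "series": [
    [0, [-0.002, 0.02, 0], [0, 0, 0]],
    [0, [-0.004, 0.045, 0], [0, 0, 0]],
    [0, [-0.005, 0.058, 0], [0, 0, 0]],
    [0, [-0.005, 0.058, 0.008], [0, 0, 0]],
    [0, [-0.005, 0.058, 0.012], [0, 0, 0]]
  ]
}}

```text
clock: 8.88
tool_pos: [473.9, 207.1, 61.3]
eef_rot: [-0.001, -0.055, 0.998, -0.0]
contact_force: [-0.5, -0.4, -0.7]
width: 0.2
grip_force: 0.0
```

>>> {"op": "send_rows", "data": {
  "series": [
    [0, [0, 0, 0.002], [0, 0, 0]],
    [0, [0, 0, 0.004], [0, 0, 0]],
    [0, [0, 0, 0.006], [0, 0, 0]],
    [0, [0, 0, 0.008], [0, 0, 0]],
    [0, [0, 0, 0.008], [0, 0, 0]]
  ]
}}

```text
clock: 9.3
tool_pos: [474.4, 205.6, 53.7]
eef_rot: [-0.0, -0.053, 0.999, -0.0]
contact_force: [-0.1, -0.6, -0.2]
width: 0.1
grip_force: 0.0
```

>>> {"op": "send_rows", "data": {
  "series": [
    [0, [0, 0.0005, 0.002], [0, 0, 0]],
    [0, [0, 0.001, 0.004], [0, 0, 0]],
    [0, [0, 0.001, 0.005], [0, 0, 0]],
    [0, [0, 0.001, 0.005], [0, 0, 0]]
  ]
}}

```text
clock: 9.63
tool_pos: [474.3, 207.8, 49.0]
eef_rot: [-0.0, -0.054, 0.999, -0.0]
contact_force: [0.4, 0.5, -0.3]
width: -0.0
grip_force: 0.0
```

>>> {"op": "send_rows", "data": {
  "series": [
    [0, [0, 0, 0.0005], [0, 0, 0]],
    [0, [0, 0, 0.001], [0, 0, 0]],
    [0, [0, 0, 0.001], [0, 0, 0]]
  ]
}}

```text
clock: 9.88
tool_pos: [474.5, 207.7, 48.2]
eef_rot: [-0.0, -0.054, 0.999, -0.0]
contact_force: [1.0, 0.6, -0.5]
width: 0.2
grip_force: 0.0
```

>>> {"op": "send_rows", "data": {
  "series": [
    [0, [0, 0, 0.0005], [0, 0, 0]],
    [0, [0, 0, 0.001], [0, 0, 0]],
    [0, [0, 0, 0.001], [0, 0, 0]]
  ]
}}

```text
clock: 10.13
tool_pos: [474.6, 207.7, 48.1]
eef_rot: [-0.0, -0.054, 0.999, 0.0]
contact_force: [-1.9, -0.8, 6.3]
width: -0.1
grip_force: 3.2
```

>>> {"op": "send_rows", "data": {
  "series": [
    [0, [0, 0, 0.0005], [0, 0, 0]],
    [0, [0, 0, 0.001], [0, 0, 0]],
    [0, [0, 0, 0.001], [0, 0, 0]]
  ]
}}

```text
clock: 10.38
tool_pos: [474.7, 207.7, 47.9]
eef_rot: [-0.001, -0.054, 0.999, 0.0]
contact_force: [-4.6, -1.8, 13.0]
width: 0.6
grip_force: 6.3
```

>>> {"op": "send_rows", "data": {
  "series": [
    [0, [0, 0, 0], [0, 0, 0]],
    [0, [0, 0, 0], [0, 0, 0]],
    [0, [0, 0, 0], [0, 0, 0]]
  ]
}}

```text
clock: 10.63
tool_pos: [474.7, 207.7, 47.9]
eef_rot: [-0.0, -0.054, 0.999, 0.0]
contact_force: [-3.8, -2.1, 12.5]
width: -0.2
grip_force: 6.2
```

>>> {"op": "send_rows", "data": {
  "series": [
    [0, [0, 0, 0], [0, 0, 0]],
    [0, [0, 0, 0], [0, 0, 0]],
    [0, [0, 0, 0], [0, 0, 0]]
  ]
}}

```text
clock: 10.88
tool_pos: [474.6, 207.7, 47.9]
eef_rot: [-0.0, -0.054, 0.999, 0.0]
contact_force: [-3.9, -1.4, 12.4]
width: -0.1
grip_force: 6.2
```

```bash
python3 - <<'E'
from h import *
st();print(arm.close_job())
E
```

```text
t 10.8833 p [474.637 207.67   47.917] F [-3.899 -1.43  12.409] w -0.05320224253723814 tip 8.0
[[-0.994 -0.108 -0.001]
 [-0.108  0.994  0.001]
 [ 0.001  0.001 -1.   ]]
the job is handed in; nothing more can be done
None
```

I pushed the wedge under the worn foot until it met about 4 N of resistance, and handed the job in with the fingertips pressing the corner at about 12 N; the corner height held steady at 47.9 mm (TCP), so the stand no longer rocks by touch, and no verdict was returned.

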